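Dock a battery pack in its test dock and lock it

TASK

Put the battery pack into the test dock: hook its orange tongue under the steel lip, then swing the other end down, without letting it drop, until the pack lies flat and the spring bolt has snapped back over its heel. Then slide the red lock plate, fin upwards, under the bridge behind the bolt until it is fully home, and let go of everything. Leave the other things on the bench where they are.

Things in the scene. Friction and masses are not known exactly. Their poses are not given: they have to be found in the camera images.
- dock: Fixed test dock, base 288 x 104 x 12 mm (x -176 to 112). Origin on the bench under the pack's place; +x to the toe end (steel lip), -x to the heel end (bolt, then slot), z up; all dock_ points share these axes. A seated pack has its origin at dock (0, 0, 12) mm, axes along the dock's, play 2 mm in x, 1.5 mm in y. The seated lock plate's origin is at dock (-144.5, 0, 27) mm.
- dock_seat (a point): Centre of the pack's bed, dock (0, 0, 12) mm. Black cheeks at both sides, x -55 to 58 mm: 63 mm apart inside up to z = 20, then sloping out to 71 mm apart at their top z = 28 (dock mm); 82 mm over their outsides. Fingers must stay above them.
- dock_lip (a point): Middle of the lip's lower free edge, dock (85, 0, 26.5) mm. The lip is 66 mm wide, top at z = 33.5, and reaches from here back to an end wall at x = 99; the pocket under it is 14.5 mm high (z 12 to 26.5). A level pack cannot be let down: the tongue goes in under the lip with the heel raised, 12 to 20 degrees doing well.
- dock_bolt (a point): Tip of the sprung-out bolt, lower edge, dock (-75, 0, 27.5) mm. Steel bolt 23 mm wide, z 27.5 to 40, its nose sloping back upwards, so a foot pressed down pushes it aside and it snaps back over. Its knob at x = -92 reaches z = 54. steel housing x -84 to -104.5, top z = 45. Below it the deck's front face, x = -82.5, stops the pack from sliding back.
- bolt (a joint): Travel of the spring bolt in m: 0 = sprung out, up to 0.009 = pushed back towards dock -x. Spring 2 N at rest, 4 N pushed back: pressing the pack's heel down past it takes a push of up to about 10 N and it needs 5 mm of travel. With the lock plate home it can move only 1.5 mm, so the plate must go in after the pack.
- dock_slot (a point): Inner end of the plate's slot at deck height, dock (-104.5, 0, 27) mm: the plate is home when its front edge meets the stop face here. Deck z = 27, 76 mm wide, back to x = -176. Rails 59 mm apart, z 27 to 36, flaring to 69 mm from x = -152 to -170. Bridge over x -106 to -133: underside z = 36 (39 at its mouth), top 42; behind x = -133 the deck is open above.
- pack: Battery pack, 0.4 to 0.75 kg, dark housing, light green film on top. Origin on the underside, +x to the toe, z up; centre of mass near the origin. Housing x -70 to 75, 60 mm wide in y with flat sides to z = 39, top z = 44 (mm). Grip across the width, fingertips above z = 18 so that they pass over the dock's cheeks. Starts flat on the bench left or right of the dock.
- pack_toe (a point): Tip of the orange tongue, pack (97, 0, 8) mm; axes as the pack's. The tongue is 36 mm wide, z 4 to 12 mm, and stands 22 mm out from the housing's toe face, which leans back above z = 22 mm.
- pack_heel (a point): Upper outer edge of the grey heel foot, pack (-80, 0, 14) mm; axes as the pack's. The foot is 40 mm wide, z 0 to 14 mm, and stands 10 mm out from the housing. Above it the housing's top is free to be pressed down.
- lock_plate: Lock plate, 0.12 kg: flat red slab 80 (x) x 56 (y) x 6 mm, front corners bevelled 4 mm, with an upright black grip fin 32 mm long (x -38 to -6), 10 mm thick in y, z 6 to 30 mm. Origin: centre of the underside, z up; +x is the edge that enters the slot first. Starts flat on the bench, on the other side of the dock from the pack.
- plate_front (a point): Middle of the lower front edge of the lock plate, plate (40, 0, 0) mm; axes as the plate's.
- tester_press: Fixed lever press at the back left, base 175 x 120 mm, column and head to 255 mm; origin on the bench. Its black ball lever sticks out to the front, up to 116 mm ahead of the origin (-x), 24 to 51 mm to its right (-y), 276 to 304 mm high: keep the wrist and arm clear of it, crossing the bench nearer the robot.
- probe_red: Red test probe, 113 mm long along its y, 17 mm thick, lying about 70 mm beside the pack (pack +y side). Leave it. Origin under its centre.
- marker_a: White marker with black cap, 130 mm long along its y, 17 mm thick, lying 68 to 85 mm beside the pack (pack -y side). Leave it. Origin under its centre.
- cutters: Blue-handled cutters, 152 mm long along their y, 54 mm wide, 13 mm high, about 74 mm beside the lock plate (plate -y side). Leave them. Origin under the centre.
- tape_white: White tape roll, 84 mm across, 24 mm high, about 86 mm beside the lock plate (plate +y side). Leave it. Origin under its centre.
- solvent: White bottle with red cap, 44 mm across, 116 mm high, behind the dock. Leave it standing. Origin under its centre.
- glue: Yellow bottle with black cap, 34 mm across, 89 mm high, back left. Leave it standing. Origin under its centre.
- gauge_case: Black flat case, 88 x 190 (y) x 35 mm, back left. Leave it. Origin under its centre.
- meter: Yellow hand meter, 138 (its x) x 80 x 44 mm, far left. Leave it. Origin under its centre.
- scanner: Grey and black code reader, 158 mm long along its y, 50 mm wide, 38 mm high, in front of the dock. Leave it. Origin under its centre.

How it is judged:
On the way, in this order (a step that is already met when the one before it is completed fails the run):
1. the pack's tongue is hooked under the lip while its heel end is still raised above the bolt's nose (x of pack_toe in the frame of dock above 0.088 m and z of pack_toe in the frame of dock between 0.01 and 0.0265 m and y of pack_toe in the frame of dock between -0.012 and 0.012 m and z of pack_heel in the frame of dock above 0.042 m and angle between pack's own z axis and vertical below 0.9 rad), for 0.1 s.
2. the pack lies flat in the dock, tongue under the lip, with the bolt sprung back over its heel foot (x of pack in the frame of dock between -0.0045 and 0.0045 m and y of pack in the frame of dock between -0.004 and 0.004 m and z of pack in the frame of dock between 0.009 and 0.0145 m and angle between pack's own z axis and vertical below 0.02 rad and x of pack_toe in the frame of dock above 0.09 m and z of pack_heel in the frame of dock below 0.0275 m and value of joint bolt below 0.0015 m), for 0.2 s.
At the end, for the whole second after the job is handed in: Pack flat in the dock (within 4.5 mm along, 4 mm across, 2.5 mm in height), tongue under the lip, bolt within 1.5 mm of fully out over the heel foot; lock plate flat, fin up, in its slot with its front edge within 4 mm of the stop; both released and at rest (all of step 2 and x of plate_front in the frame of dock between -0.1085 and -0.102 m and y of plate_front in the frame of dock between -0.004 and 0.004 m and z of plate_front in the frame of dock between 0.024 and 0.0295 m and angle between lock_plate's own z axis and vertical below 0.04 rad and angle between the x axis of lock_plate and the x axis of dock, either way round below 0.08 rad and linear speed of each of pack, lock_plate below 0.01 m/s); the robot touches nothing.
It fails at once if the things lying or standing round the work (probe, marker, cutters, tape, bottles, case, meter, reader) are moved by more than 25 mm or tipped over (distance of any of probe_red, marker_a, cutters, tape_white, solvent, glue, gauge_case, meter, scanner from where it was at the start of the episode above 0.025 m or angle between any of solvent, glue's own z axis and vertical above 0.5 rad).
It fails at once if the hooked pack is let drop instead of swung down (x of pack_toe in the frame of dock above 0.082 m and z of pack_toe in the frame of dock below 0.03 m and distance between pack_toe and dock_lip below 0.04 m and angular speed of pack above 2.5 rad/s).
It also fails if it takes over 72 s, if anything falls off the work surface, if the arm or the gripper's body presses on something with over 40 N, if the wrist force passes 120 N, or if a joint passes its speed limit or range.

ROBOT

A 6-joint arm with a two-finger parallel gripper is mounted at the origin on a cart in front of the work surface, level with it; the furniture and walls round the work are solid. World frame = base frame: x ahead of the robot, y to its left, z up, the work surface at z = 0. Lengths are in m, angles in rad, forces in N, time in s.
With the tool pointing down it reaches from about 0.425 to 0.95 m from the base axis. Payload 3.5 kg.
Tool frame: the origin (TCP) lies midway between the tips of the shut fingers; the grasp point (between the pads) lies 19 mm behind it; z points along the fingers, y is the line along which they close (so a half turn about z gives the same grasp; the last joint's range is limited). The gripper opens to 85 mm and grips with 20 to 120 N. Pads are 22 mm wide; open, the fingers measure 114 mm over their backs; the gripper's body (76 mm by 85 mm) begins 54 mm behind the grasp point. The pads swing forward as they close: fully open they stand 13 mm farther back than shut.
Start: joints at [-1.27, 0.286, 1.577, -0, 1.279, -0.15], TCP at [0.294, -0.608, 0.231] pointing down, gripper open.
Joint ranges: [-2.77, 2.77], [-0.9, 2.22], [0.21, 2.48], [-1.53, 4.67], [0.24, 2.81], [-2.84, 2.84]. Speed limits (rad/s): [2.79, 2.79, 3.14, 3.14, 3.14, 3.14].

INTERFACE

Orientations are given as a unit quaternion [x, y, z, w].
In Python, from plant import ctrl gives the robot as it stands.
- The arm moves only by the tool send_rows, never from a script. Its argument "series" is a list that holds one entry, the list of rows, each a list of 7 numbers: the shift along the tool's x, y, z in cm, then the turn, a rotation vector about the tool's x, y, z in rad, then the opening, from -1 (shut) to 1 (fully open). In form: [[[x, y, z, rx, ry, rz, jaw], ...]]. A call has 1 to 10 rows; each row shifts and turns the commanded pose from where the row before left it, along the tool's axes as they then stand; what a row does not reach is not made up. A row lasts 1/8 s, in which the tool goes at most 62.5 mm and 10.7 degrees, less where a joint would pass 70% of its speed; a pose out of reach is approached as far as the arm can. A call is refused whole if a number of a shift passes 6.25 or a number of a turn 0.188, either way. A call with a gripper value outside its range is refused whole. The fingers move at their own pace and stop on an object; "force" is the grip in N (left out, the last holds). Time passes only in rows, so rows that do not move let the fingers close. It gives the time, the measured TCP pose, the force, the opening and the grip force at its end, in the units of the state.
- ctrl.get_state(): the state, without advancing time (a new reading comes with each control period).
- ctrl.read_camera(name): name is "side" or "top"; returns a dict with "img" (480x640x3 uint8, red, green, blue), "fx", "fy", "cx", "cy" (pixels), "R" (3x3) and "t" (3): a world point X has camera coordinates R X + t. Camera axes: x right, y down, z forward; pixel columns grow to the right and rows downward; lengths in m; the calibration is good to about 2 mm. A picture is of the moment at which its call begins. There is no depth.
- ctrl.sign_off(): hands the job in; it is judged then, once.
The state is a dict: "time": time; "qpos": joint angles; "dq": joint speeds; "joint_efforts": joint torques, N m; "eef_pos": TCP position; "tcp_rot": TCP orientation; "contact_force": force on the tool from outside, world axes, zero at the start; "wrist_torque": the same for the moment, N m; "opening": opening from 0.0 (shut) to 1.0 (fully open); "finger_force": force on a finger pad.
Only numpy, scipy, OpenCV 4.12 (cv2) and the standard library are available. Lean on these libraries where they do the work, as an engineer would, in place of code of your own. Each camera call takes 0.05 s, during which the arm holds its last target. There are 200 camera calls.

## Working session

There is one attempt and no reset: what is moved stays moved. The work goes in short steps, Python scripts to look and compute and a tool call to move; the robot and the scene stay as the last step left them, time stands still between calls to the robot, and variables do not carry over. Pictures are saved under pics/ and viewed, at most 10 in all, crops included, and the job is handed in when it is done.

Besides the shell and the picture viewer there is one more tool, called as name(argument=value, ...) on one line, values as JSON. send_rows: Moves the arm, as the interface text tells. Its arguments: {"type":"object","properties":{"series":{"type":"array"},"force":{"type":"number"}},"required":["series"]}

```bash
mkdir -p pics; ls; python3 - <<'E'
from plant import ctrl
import cv2,numpy as np
s=ctrl.get_state();print(s)
for n in("top","side"):
    c=ctrl.read_camera(n);cv2.imwrite(f"pics/{n}0.png",c["img"][:,:,::-1])
    print(n,c["fx"],c["fy"],c["cx"],c["cy"],np.array(c["R"]).tolist(),np.array(c["t"]).tolist(), (-np.array(c["R"]).T@np.array(c["t"])))
E
```

```text
pics
{'time': 0.0, 'qpos': array([-1.27003154e+00,  2.87198406e-01,  1.57820052e+00,  7.67389611e-06,
        1.27857805e+00, -1.49999427e-01]), 'dq': array([ 0.00070392, -0.00074766,  0.00033002,  0.0006962 , -0.00011567,
       -0.00063732]), 'joint_efforts': array([-2.24970172e-04, -4.05980158e+01, -2.92626590e+01, -5.90459103e-05,
        5.82291512e-03,  6.25730166e-06]), 'eef_pos': array([ 0.29389654, -0.60692421,  0.22991261]), 'tcp_rot': array([ 9.74708341e-01,  2.23477580e-01, -8.61207013e-05, -1.18905247e-03]), 'contact_force': array([ 0.15292123, -0.10661559,  0.23297428]), 'wrist_torque': array([-0.01242168, -0.03488558, -0.01963759]), 'finger_force': 0.0, 'opening': 0.99803539315008}
top 443.95648020754004 443.95648020754004 314.3604734688785 238.50225470149365 [[0.02974504229432884, -0.9990782637686366, 0.030949237857419966], [-0.9902213411435287, -0.033675115948568424, -0.1353797699427861], [0.1362972046772047, -0.02661971883579978, -0.9903102860044841]] [0.04078309676377595, 0.5276466464265134, 1.1179980247063441] [0.36889387 0.08827486 1.17733542]
side 488.46361584879236 488.46361584879236 315.61446733981006 238.630142689195 [[0.9408452710407477, -0.33815270742410275, 0.02151563203837478], [-0.11127366048586917, -0.36832624345000275, -0.9230135160809317], [0.32004429137595486, 0.8660187785768612, -0.3841654939084252]] [-0.4710280944971817, 0.1261718237888677, 1.3271379512967103] [ 0.03246123 -1.26213342  0.63643337]
```

View pics/top0.png

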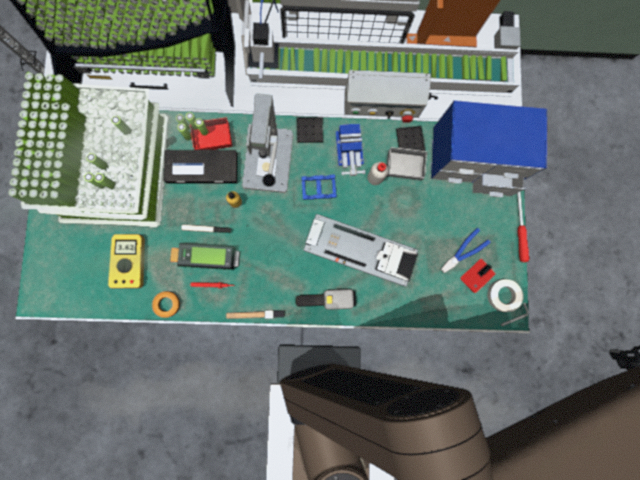

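View pics/side0.png

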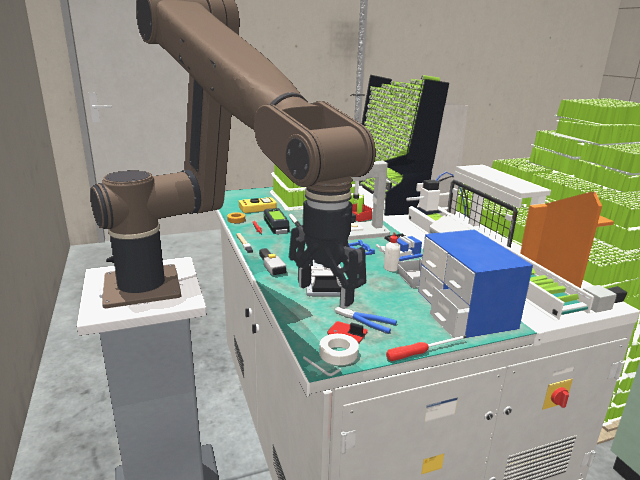

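The top view shows the pack at about (207,256) with its orange tongue to the left. The dock spans (308,235) to (413,265), and the red plate is at (478,275). The side view shows the arm over the dock and the plate at (347,328). Next I'll zoom in.

```bash
python3 - <<'E'
import cv2,numpy as np
a=cv2.imread("pics/top0.png")
f=lambda x,y,w,h:cv2.resize(a[y:y+h,x:x+w],None,fx=5,fy=5,interpolation=cv2.INTER_CUBIC)
m=np.vstack([f(285,210,160,75)[:, :800],np.hstack([f(165,235,80,45),f(445,250,80,45)])])
for i in range(0,800,50): cv2.line(m,(i,0),(i,6),(0,0,255),1)
cv2.imwrite("pics/crop1.png",m);print(m.shape)
E
```

```text
(600, 800, 3)
```

View pics/crop1.png

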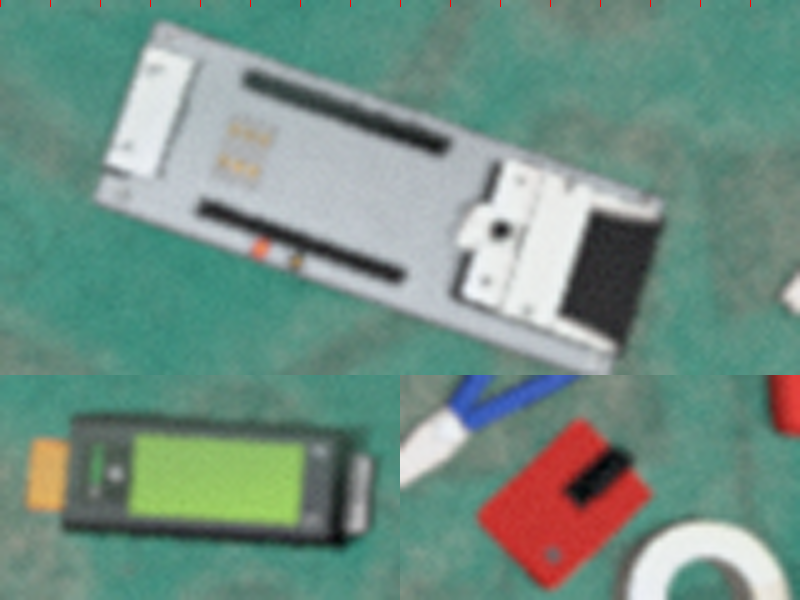

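The crop gives the following:
- **Dock:** lip at the left and bolt at the right, with yaw of about 73°.
- **Pack:** tongue to the left, yaw of about 87°.
- **Plate:** fin at its upper right, so the front edge faces lower left.

I'll fit all three poses.

```bash
cat >h.py <<'E'
import numpy as np,cv2
from scipy.optimize import least_squares
from scipy.spatial.transform import Rotation as Ro
def proj(c,X): 
    p=np.asarray(X)@np.array(c["R"]).T+np.array(c["t"]); return np.c_[p[:,0]/p[:,2]*c["fx"]+c["cx"],p[:,1]/p[:,2]*c["fy"]+c["cy"]]
def back(c,u,v,z):
    R=np.array(c["R"]);o=-R.T@np.array(c["t"]);d=R.T@np.array([(u-c["cx"])/c["fx"],(v-c["cy"])/c["fy"],1]);return o+d*(z-o[2])/d[2]
def yawpts(p,M):
    M=np.asarray(M,float)/1000;a=p[2];return np.c_[p[0]+np.cos(a)*M[:,0]-np.sin(a)*M[:,1],p[1]+np.sin(a)*M[:,0]+np.cos(a)*M[:,1],M[:,2]]
def fit(c,M,P,p0):
    r=least_squares(lambda p:(proj(c,yawpts(p,M))-P).ravel(),p0,loss="soft_l1",f_scale=0.5);return r.x,(proj(c,yawpts(r.x,M))-P)
def toolrot(yaw,pitch=0): # tool z down, tool x along heading yaw; pitch>0 raises the -x (heel) end of a pack with that yaw
    return Ro.from_euler("z",yaw)*Ro.from_euler("y",pitch)*Ro.from_euler("x",np.pi)
def delta(s,pos,rot):
    R0=Ro.from_quat(s["tcp_rot"]);return R0.inv().apply(np.array(pos)-s["eef_pos"])*100,(R0.inv()*rot).as_rotvec()
E
python3 - <<'E'
from h import *;from plant import ctrl
c=ctrl.read_camera("top");np.set_printoptions(precision=4,suppress=True)
A=lambda L,ox,oy,sx=0,sy=0:np.array([((x-sx+.5)/5-.5+ox,(y-sy+.5)/5-.5+oy) for x,y in L])
# dock
M=[[112,52,12],[112,-52,12],[-176,52,12],[85,33,33.5],[85,-33,33.5]]
# lip end: image top = world +x ; dock +y points to image down
M=[[112,-52,12],[112,52,12],[-176,-52,12],[85,-33,33.5],[85,33,33.5],[58,-41,28],[-55,-41,28],[58,41,28],[-55,41,28],[-176,-38,27],[-176,38,27]]
P=A([(160,22),(97,203),(664,198),(196,60),(155,180),(246,70),(452,142),(197,212),(403,283),(664,217),(625,348)],285,210)
d,r=fit(c,M,P,[.55,.05,1.28]);print("dock",d,np.degrees(d[2]));print(r.T)
M=[[97,-18,12],[97,18,12],[-80,-20,14],[-80,20,14],[-70,30,39],[75,30,22],[75,-30,22],[-70,-30,39]]
P=A([(31,438),(27,508),(373,457),(367,532),(348,546),(63,527),(72,415),(350,432)],165,235,0,375)
p,r=fit(c,M,P,[.55,.35,1.5]);print("pack",p,np.degrees(p[2]));print(r.T)
M=[[-40,-28,6],[-40,28,6],[40,-26,6],[40,26,6],[-38,0,30],[-6,0,30]]
P=A([(583,418),(652,493),(480,516),(548,587),(622,456),(578,487)],445,250,400,375)
q,r=fit(c,M,P,[.5,-.25,2.3]);print("plate",q,np.degrees(q[2]));print(r.T)
for n,u,v,z in [("lever",268,180,.29),("bottle",380,168,.116),("cut",443,270,.01),("cut2",483,236,.01),("tape",507,295,.024),("case",237,152,.035),("probe",211,285,.017),("marker",205,229,.017),("scanner",330,298,.035),("presscol",262,100,.255),("glue",233,193,.09)]:print(n,back(c,u,v,z))
E
```

```text
dock [ 0.5137 -0.0368  1.2689] 72.69986722148265
[[-0.6535 -0.8614  0.8107 -0.178  -0.18    0.3987 -0.1155  0.1466  0.0163
   0.7475 -0.0234]
 [-0.4552 -0.0985 -0.4049  0.4724  0.1233 -0.6504 -1.0215  0.2427  0.2524
   0.1607  1.4351]]
pack [0.4724 0.3336 1.5379] 88.11286764239841
[[ 0.7786  0.1044  0.056  -0.0594 -1.8911 -0.157   0.4671 -0.2366]
 [ 0.0107 -0.2963 -0.1901  0.0195  0.149   0.7561  0.1463 -0.3587]]
plate [ 0.4462 -0.3804  2.3248] 133.19939353024165
[[-0.5286  0.1997 -0.66   -0.7421  2.2127  2.393 ]
 [-0.7462 -0.0485  0.0148  0.5739 -0.7012  1.1831]]
lever [0.6087 0.163  0.29  ]
bottle [ 0.6968 -0.0977  0.116 ]
cut [ 0.4568 -0.2869  0.01  ]
cut2 [ 0.5518 -0.3964  0.01  ]
tape [ 0.3958 -0.4505  0.024 ]
case [0.7508 0.2698 0.035 ]
probe [0.3983 0.3205 0.017 ]
marker [0.544  0.3451 0.017 ]
scanner [0.3742 0.0131 0.035 ]
presscol [0.797  0.1869 0.255 ]
glue [0.6261 0.2653 0.09  ]
```

```bash
cat >>h.py <<'E'
D=[.5137,-.0368,1.2689]
def plan(start,wps,tag=""):
    """start=(pos,Rot); wps=[(pos,Rot,jaw,n)]; prints the rows, returns the end pose after rounding"""
    p,R=np.array(start[0],float),start[1];out=[]
    for tp,tR,j,n in wps:
        tp=np.array(tp,float);p0=p.copy();R0=R;rv=(R0.inv()*tR).as_rotvec()
        for k in range(1,n+1):
            gp=p0+(tp-p0)*k/n;gR=R0*Ro.from_rotvec(rv*k/n)
            d=np.round(R.inv().apply(gp-p)*100,2);w=np.round((R.inv()*gR).as_rotvec(),3)
            assert abs(d).max()<=6.25 and np.linalg.norm(d)<=6.25 and np.linalg.norm(w)<=.186,(d,w)
            p=p+R.apply(d/100);R=R*Ro.from_rotvec(w);out.append([*d,*w,j])
    for i in range(0,len(out),10):
        print("[["+",".join("["+",".join(f"{x+0:g}" for x in r)+"]" for r in out[i:i+10])+"]]")
    return p,R
def cur():
    from plant import ctrl
    s=ctrl.get_state();return s["eef_pos"],Ro.from_quat(s["tcp_rot"])
E
python3 - <<'E'
from h import *
T=toolrot;d=np.radians
p,R=plan(cur(),[([.45,-.22,.22],T(d(45)),.85,8),([.47,.1,.2],T(d(70)),.85,6),([.472,.3186,.13],T(d(88.1)),.85,5),([.472,.3186,.10],T(d(88.1)),.85,1)])
E
```

```text
[[[3.86,-3.51,0.14,0,0,-0.042,0.85],[4.01,-3.33,0.13,0,0,-0.042,0.85],[4.15,-3.17,0.14,-0.001,0,-0.041,0.85],[4.27,-3,0.13,0,0,-0.042,0.85],[4.39,-2.81,0.13,0,0,-0.042,0.85],[4.51,-2.63,0.13,0,0,-0.042,0.85],[4.61,-2.44,0.14,0,-0.001,-0.042,0.85],[4.71,-2.24,0.12,-0.001,0,-0.042,0.85],[4.01,-3.53,0.33,0,0,-0.073,0.85],[4.25,-3.24,0.33,0,0,-0.072,0.85]]]
[[[4.48,-2.91,0.33,0,0,-0.073,0.85],[4.68,-2.59,0.34,0,0,-0.073,0.85],[4.85,-2.23,0.33,0,0,-0.072,0.85],[5,-1.88,0.33,0,0,-0.073,0.85],[4.12,-1.46,1.4,0,0,-0.063,0.85],[4.21,-1.19,1.4,0,0,-0.063,0.85],[4.28,-0.93,1.39,0,0,-0.064,0.85],[4.32,-0.65,1.4,0,0,-0.063,0.85],[4.36,-0.38,1.4,0,0,-0.063,0.85],[0,0,3,0,0,0,0.85]]]
```

send_rows(series=[[[3.86, -3.51, 0.14, 0, 0, -0.042, 0.85], [4.01, -3.33, 0.13, 0, 0, -0.042, 0.85], [4.15, -3.17, 0.14, -0.001, 0, -0.041, 0.85], [4.27, -3, 0.13, 0, 0, -0.042, 0.85], [4.39, -2.81, 0.13, 0, 0, -0.042, 0.85], [4.51, -2.63, 0.13, 0, 0, -0.042, 0.85], [4.61, -2.44, 0.14, 0, -0.001, -0.042, 0.85], [4.71, -2.24, 0.12, -0.001, 0, -0.042, 0.85], [4.01, -3.53, 0.33, 0, 0, -0.073, 0.85], [4.25, -3.24, 0.33, 0, 0, -0.072, 0.85]]], force=80)

```text
time: 1.4
eef_pos: [0.4566, -0.112, 0.2134]
tcp_rot: [0.893, 0.45, -0.0, 0.001]
contact_force: [0.8, -0.4, 0.5]
opening: 0.925
finger_force: 0.0
```

send_rows(series=[[[4.48, -2.91, 0.33, 0, 0, -0.073, 0.85], [4.68, -2.59, 0.34, 0, 0, -0.073, 0.85], [4.85, -2.23, 0.33, 0, 0, -0.072, 0.85], [5, -1.88, 0.33, 0, 0, -0.073, 0.85], [4.12, -1.46, 1.4, 0, 0, -0.063, 0.85], [4.21, -1.19, 1.4, 0, 0, -0.063, 0.85], [4.28, -0.93, 1.39, 0, 0, -0.064, 0.85], [4.32, -0.65, 1.4, 0, 0, -0.063, 0.85], [4.36, -0.38, 1.4, 0, 0, -0.063, 0.85], [0, 0, 3, 0, 0, 0, 0.85]]])

```text
time: 2.65
eef_pos: [0.473, 0.321, 0.1003]
tcp_rot: [0.717, 0.697, 0.001, 0.001]
contact_force: [0.2, -0.5, -0.2]
opening: 0.924
finger_force: 0.0
```

```bash
python3 - <<'E'
from h import *;from plant import ctrl
T=toolrot;d=np.radians
p,R=plan(cur(),[([.472,.3186,.055],T(d(88.1)),.85,1),([.472,.3186,.0155],T(d(88.1)),.85,3)])
c=ctrl.read_camera("top");cv2.imwrite("pics/t2.png",cv2.resize(c["img"][200:310,130:290,::-1],None,fx=5,fy=5,interpolation=cv2.INTER_CUBIC))
E
```

```text
[[[-0.24,-0.11,4.53,0.004,0,0.004,0.85],[0,0,1.32,0,0,0,0.85],[0,0,1.31,0,0,0,0.85],[0,0,1.32,0,0,0,0.85]]]
```

View pics/t2.png

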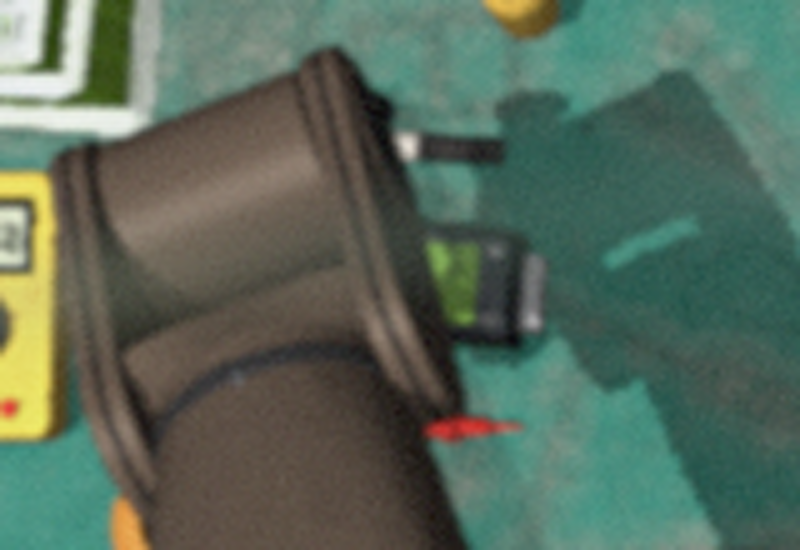

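The arm hides the pack in the top view; only the heel is visible, near crop (500,285). The fit leaves enough margin, so I'll descend and grip.

send_rows(series=[[[-0.24, -0.11, 4.53, 0.004, 0, 0.004, 0.85], [0, 0, 1.32, 0, 0, 0, 0.85], [0, 0, 1.31, 0, 0, 0, 0.85], [0, 0, 1.32, 0, 0, 0, 0.85], [0, 0, 0, 0, 0, 0, 0.85], [0, 0, 0, 0, 0, 0, -1], [0, 0, 0, 0, 0, 0, -1], [0, 0, 0, 0, 0, 0, -1], [0, 0, 0, 0, 0, 0, -1]]], force=80)

```text
time: 3.82
eef_pos: [0.4717, 0.3158, 0.0162]
tcp_rot: [0.72, 0.694, -0.001, -0.0]
contact_force: [-1.0, -0.9, 5.3]
opening: 0.681
finger_force: 91.7
```

```bash
python3 - <<'E'
from h import *;from plant import ctrl
c=ctrl.read_camera("top");b=c["img"][:,:,::-1].copy();a=cv2.imread("pics/top0.png")
f=lambda m:cv2.resize(m[235:280,205:265],None,fx=8,fy=8,interpolation=cv2.INTER_CUBIC)
cv2.imwrite("pics/t3.png",np.vstack([f(a)[:300],f(b)[:300]]) if 0 else np.hstack([f(a)[:,:400],f(b)[:,:400]]))
np.set_printoptions(precision=4,suppress=True)
# heel foot light-grey mask centroid in both
for m in(a,b):
    w=m[248:272,230:246].astype(int);k=(w.min(2)>110)&(np.ptp(w,axis=2)<30);ys,xs=np.nonzero(k);print(k.sum(),xs.mean()+230,ys.mean()+248)
E
```

```text
47 236.5531914893617 258.17021276595744
13 235.92307692307693 258.3076923076923
```

View pics/t3.png

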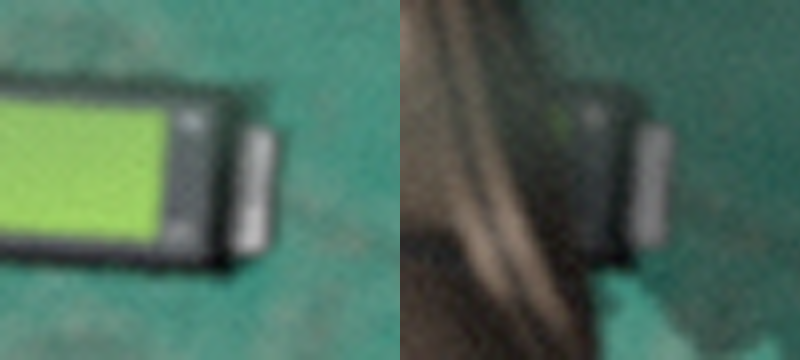

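The heel moved by about (-0.5,-0.6) px when gripped. The fitted world x therefore reads 1–2 mm too high, so I'll shift the dock estimate to match.

```bash
cat >>h.py <<'E'
D=[.5122,-.0368,1.2689];G=np.array([-.019,0,.0162])
def packtool(px,py,pz,pitch,g=G):
    "tool pose for pack origin at dock coords"
    Rz=Ro.from_euler("z",D[2]);P=np.array([D[0],D[1],0])+Rz.apply([px,py,pz])
    Rp=Rz*Ro.from_euler("y",pitch);return P+Rp.apply(g),Rp*Ro.from_euler("x",np.pi)
def packat(pos,q,g=G):
    R=(q if isinstance(q,Ro) else Ro.from_quat(q))*Ro.from_euler("x",np.pi).inv();P=np.array(pos)-R.apply(g)
    Rz=Ro.from_euler("z",D[2]);P=Rz.inv().apply(P-[D[0],D[1],0]);return P,(Rz.inv()*R).as_euler("ZYX"),[Rz.inv().apply(R.apply(v))+P for v in([.097,0,.008],[-.08,0,.014])]
E
python3 - <<'E'
from h import *
T=toolrot;d=np.radians
c=cur();a=packtool(-.017,0,.10,.33);b=packtool(-.017,0,.06,.33)
plan(c,[(c[0]+[0,0,.1],c[1],-1,4),([.455,.16,.135],T(d(80)),-1,6),(*a,-1,7),(*b,-1,3)])
E
```

```text
[[[0,-0.01,-2.5,0,0,0,-1],[-0.01,0,-2.5,0,0,0,-1],[0,-0.01,-2.5,0,0,0,-1],[0,0,-2.5,0,0,0,-1],[-2.61,-0.18,-0.31,0,0,0.023,-1],[-2.61,-0.13,-0.31,-0.001,0.001,0.023,-1],[-2.61,-0.06,-0.31,0,0,0.023,-1],[-2.61,-0.01,-0.31,0,0,0.023,-1],[-2.61,0.06,-0.32,-0.001,0,0.023,-1],[-2.61,0.12,-0.31,0,0.001,0.023,-1]]]
[[[-3.05,1.24,0.19,0.003,-0.047,0.018,-1],[-3.01,1.29,0.33,0.003,-0.047,0.018,-1],[-2.97,1.35,0.47,0.003,-0.047,0.018,-1],[-2.92,1.41,0.6,0.003,-0.048,0.018,-1],[-2.86,1.46,0.74,0.003,-0.047,0.018,-1],[-2.8,1.51,0.86,0.003,-0.047,0.018,-1],[-2.73,1.56,0.99,0.003,-0.047,0.018,-1],[0.43,0,1.26,0,0,0,-1],[0.44,0,1.27,0,0,0,-1],[0.43,0,1.26,0,0,0,-1]]]
```

send_rows(series=[[[0, -0.01, -2.5, 0, 0, 0, -1], [-0.01, 0, -2.5, 0, 0, 0, -1], [0, -0.01, -2.5, 0, 0, 0, -1], [0, 0, -2.5, 0, 0, 0, -1], [-2.61, -0.18, -0.31, 0, 0, 0.023, -1], [-2.61, -0.13, -0.31, -0.001, 0.001, 0.023, -1], [-2.61, -0.06, -0.31, 0, 0, 0.023, -1], [-2.61, -0.01, -0.31, 0, 0, 0.023, -1], [-2.61, 0.06, -0.32, -0.001, 0, 0.023, -1], [-2.61, 0.12, -0.31, 0, 0.001, 0.023, -1]]])

```text
time: 5.12
eef_pos: [0.4522, 0.1585, 0.1314]
tcp_rot: [0.766, 0.642, -0.003, -0.001]
contact_force: [-0.0, -0.2, -6.6]
opening: 0.682
finger_force: 90.6
```

send_rows(series=[[[-3.05, 1.24, 0.19, 0.003, -0.047, 0.018, -1], [-3.01, 1.29, 0.33, 0.003, -0.047, 0.018, -1], [-2.97, 1.35, 0.47, 0.003, -0.047, 0.018, -1], [-2.92, 1.41, 0.6, 0.003, -0.048, 0.018, -1], [-2.86, 1.46, 0.74, 0.003, -0.047, 0.018, -1], [-2.8, 1.51, 0.86, 0.003, -0.047, 0.018, -1], [-2.73, 1.56, 0.99, 0.003, -0.047, 0.018, -1]]])

```text
time: 6.0
eef_pos: [0.501, -0.066, 0.1178]
tcp_rot: [0.794, 0.584, -0.134, 0.096]
contact_force: [0.2, 0.7, -6.5]
opening: 0.683
finger_force: 90.5
```

```bash
python3 - <<'E'
from h import *;from plant import ctrl
np.set_printoptions(precision=4,suppress=True)
s=ctrl.get_state();print(s["eef_pos"],s["contact_force"],s["wrist_torque"],s["opening"],s["qpos"]);print(packat(s["eef_pos"],s["tcp_rot"]))
i=[]
for n,(x,y,w,h) in {"top":(290,205,160,60),"side":(240,180,160,60)}.items():
    c=ctrl.read_camera(n);m=c["img"][:,:,::-1];i.append(cv2.resize(m[y:y+h,x:x+w],(800,300),interpolation=cv2.INTER_CUBIC))
cv2.imwrite("pics/m4.png",np.vstack(i))
E
```

```text
[ 0.501  -0.066   0.1178] [ 0.1855  0.6855 -6.4707] [ 0.3278 -0.1374  0.0024] 0.6826604183428863 [-0.1716  0.1052  2.0378 -0.3743  1.0788  0.3225]
(array([-0.0185,  0.0021,  0.0963]), array([0.0003, 0.3317, 0.0049]), [array([0.0758, 0.0021, 0.0723]), array([-0.0896,  0.002 ,  0.1356])])
```

View pics/m4.png

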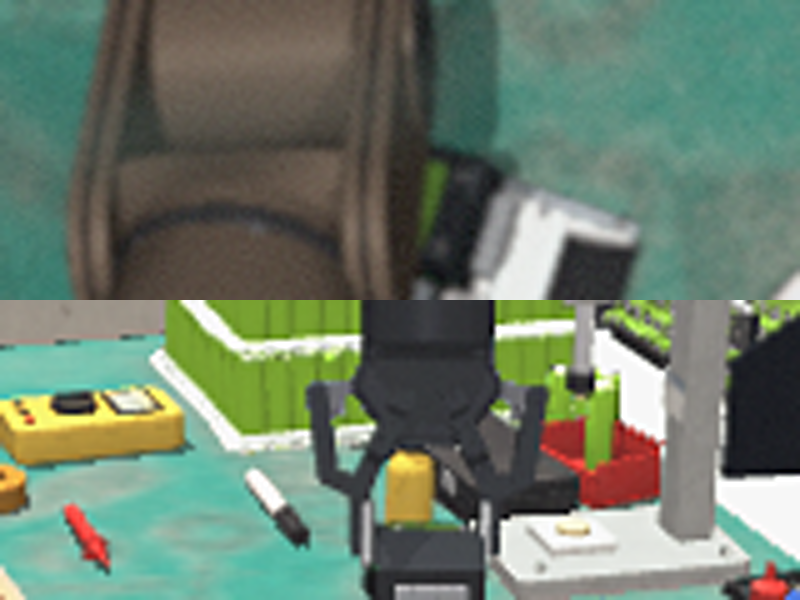

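The pack is held level in the jaws and the heel is visible at crop (350,590). I'll check it with a model overlay, using a crop lower in the side view.

```bash
python3 - <<'E'
from h import *;from plant import ctrl
np.set_printoptions(precision=4,suppress=True)
s=ctrl.get_state();print(s["eef_pos"]);P,e,_=packat(s["eef_pos"],s["tcp_rot"]);print(P,e)
R=Ro.from_quat(s["tcp_rot"])*Ro.from_euler("x",np.pi);O=s["eef_pos"]-R.apply(G)
pk=O+R.apply(np.array([[-80,-20,14],[-80,20,14],[-80,-20,0],[-80,20,0],[-70,-30,39],[-70,30,39]])/1000.)
dk=yawpts(D,[[-176,-38,27],[-176,38,27],[-170,-34.5,36],[-170,34.5,36],[-133,-38,42],[-133,38,42],[-104.5,-30,45],[-104.5,30,45],[-176,-52,12],[-176,52,12]])
i=[]
for n,(x,y,w,h) in {"top":(340,220,100,48),"side":(270,230,100,75-23)}.items():
    c=ctrl.read_camera(n);m=cv2.resize(c["img"][y:y+h,x:x+w,::-1],None,fx=6,fy=6,interpolation=cv2.INTER_CUBIC)
    for X,col in((pk,(0,0,255)),(dk,(255,0,255))):
        for u,v in proj(c,X): cv2.circle(m,(int((u-x+.5)*6),int((v-y+.5)*6)),2,col,-1)
    i.append(m)
cv2.imwrite("pics/m5.png",np.vstack(i))
E
```

```text
[ 0.5015 -0.0671  0.1178]
[-0.0194  0.0013  0.0963] [-0.0013  0.3318  0.0046]
```

View pics/m5.png

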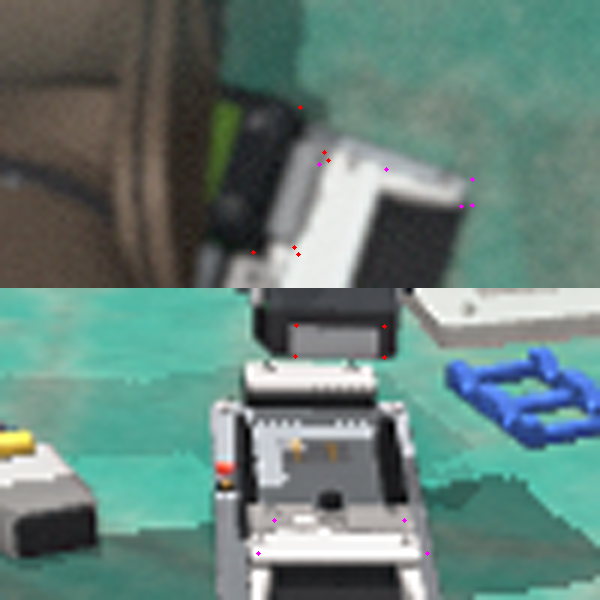

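The overlay matches the pack's foot to within 0.5 px. I'll check the dock's lateral offset using the lip centre at about (310,378) and the bridge centre at about (336,553).

```bash
python3 - <<'E'
from h import *;from plant import ctrl
np.set_printoptions(precision=2,suppress=True)
c=ctrl.read_camera("side");x,y=270,230
f=lambda X:np.array([((u-x+.5)*6,(v-y+.5)*6+288) for u,v in proj(c,X)])
print("lip",f(yawpts(D,[[85,33,33.5],[85,-33,33.5],[99,33,33.5],[99,-33,33.5],[85,33,26.5],[85,-33,26.5]])))
print("bridge",f(yawpts(D,[[-133,38,42],[-133,-38,42],[-106,38,42],[-106,-38,42]])))
print("cheekend outer",f(yawpts(D,[[58,41,28],[58,-41,28],[-55,41,28],[-55,-41,28],[112,52,12],[112,-52,12]])))
print("1mm y",f(yawpts(D,[[0,0,12],[0,1,12]])))
# measured lateral edges by row profile
g=cv2.cvtColor(c["img"],cv2.COLOR_RGB2GRAY).astype(int)
for r in (244,245,246,247,272,273,274,275):print(r,"L",g[r,305:318],"R",g[r,328:346])
E
```

```text
lip [[252.46 379.34]
 [379.1  379.68]
 [251.51 368.75]
 [377.09 369.11]
 [252.22 391.68]
 [378.63 392.  ]]
bridge [[258.9  553.96]
 [427.21 553.93]
 [256.69 527.39]
 [421.9  527.43]]
cheekend outer [[238.52 410.07]
 [398.24 410.42]
 [245.9  506.38]
 [417.48 506.49]
 [214.14 396.28]
 [409.45 396.75]]
1mm y [[324.19 487.16]
 [322.18 487.16]]
244 L [142 145 148 151 149 117 253 243 240 239 237 240 240] R [239 237 240 244 157 145 144 162 162 162 163 163 165 164 165 169  99  75]
245 L [138 144 145 142 141  87 218 246 245 245 245 245 245] R [246 246 246 249 212 152 143 145 161 159 163 165 167 165 162 166  94  68]
246 L [146 146 145 144 144  85 146 194 196 197 198 198 199] R [171 199 170 201 155 141 142 142 163 162 159 160 161 162 163 163 107  65]
247 L [148 146 149 149 148  93  66  88  90  90  88  89  90] R [ 82  92  82  91  82 137 139 139 142 142 161 159 158 158 158 163 159 132]
272 L [ 96 137 145 147 144 138 207 204 195 231 245 245 245] R [246 246 246 246 246 246 246 247 232 155 206 217 147 137 102 100 103 106]
273 L [ 97 136 144 145 146 142 160 251 249 247 246 246 246] R [246 246 246 246 246 246 247 247 247 248 251 226 145 135 103 101 101 102]
274 L [108 132 145 145 143 142 139 255 255 255 254 255 255] R [255 255 255 255 255 255 255 255 255 255 255 254 158 139  98 105 105 104]
275 L [109 136 147 144 144 145  87 167 167 170 153 159 161] R [159 159 159 158 159 160 159 156 167 168 167 157 137 141 112 110 109 107]
```

The dock reads about 3.5 mm left of the model while the pack reads about 1.3 mm left. Moving the dock about 2.2 mm along its +y corrects this. Now I'll descend.

```bash
echo 'D=[.5101,-.0361,1.2689]'>>h.py; python3 - <<'E'
from h import *
c=cur();print(packat(*c)[0]);b=packtool(-.017,0,.055,.33);e=packtool(-.017,0,.042,.33);f=packtool(-.003,0,.042,.33)
p=plan(c,[(*b,-1,4),(*e,-1,4),(*e,-1,1)]);plan(p,[(*f,-1,6),(*f,-1,1)])
E
```

```text
[-1.74225568e-02  1.86446796e-05  9.70506282e-02]
[[[0.35,0,0.99,-0.001,0,0,-1],[0.35,0.01,0.99,-0.001,0,0,-1],[0.35,0,0.99,-0.001,0,0,-1],[0.35,0,0.99,-0.001,0,0.001,-1],[0.11,0,0.31,0,0,0,-1],[0.1,0,0.31,0,0,0,-1],[0.11,0,0.31,0,0,0,-1],[0.1,0,0.3,0,0,0,-1],[0,0,0,0,0,0,-1]]]
[[[0.22,0,-0.07,0,0,0,-1],[0.22,0,-0.08,0,0,0,-1],[0.22,0,-0.07,0,0,0,-1],[0.23,0,-0.08,0,0,0,-1],[0.22,0,-0.07,0,0,0,-1],[0.22,0,-0.08,0,0,0,-1],[0,0,0,0,0,0,-1]]]
```

send_rows(series=[[[0.35, 0, 0.99, -0.001, 0, 0, -1], [0.35, 0.01, 0.99, -0.001, 0, 0, -1], [0.35, 0, 0.99, -0.001, 0, 0, -1], [0.35, 0, 0.99, -0.001, 0, 0.001, -1], [0.11, 0, 0.31, 0, 0, 0, -1], [0.1, 0, 0.31, 0, 0, 0, -1], [0.11, 0, 0.31, 0, 0, 0, -1], [0.1, 0, 0.3, 0, 0, 0, -1], [0, 0, 0, 0, 0, 0, -1]]])

```text
time: 7.38
eef_pos: [0.5027, -0.0652, 0.0651]
tcp_rot: [0.794, 0.584, -0.132, 0.099]
contact_force: [0.0, 0.7, -7.5]
opening: 0.686
finger_force: 90.5
```

```bash
python3 - <<'E'
from h import *;from plant import ctrl
np.set_printoptions(precision=4,suppress=True)
s=ctrl.get_state();print(s["contact_force"],s["wrist_torque"],packat(s["eef_pos"],s["tcp_rot"]))
c=cur();f=packtool(-.003,0,.042,.33)
plan(c,[(*f,-1,6),(*f,-1,1)])
E
```

```text
[ 0.0233  0.6573 -7.4657] [ 0.399  -0.1206  0.0188] (array([-0.0173, -0.0016,  0.0436]), array([-0.0008,  0.3312, -0.0026]), [array([ 0.077 , -0.0017,  0.0196]), array([-0.0884, -0.0015,  0.0829])])
[[[0.23,-0.03,-0.05,0,0,0,-1],[0.24,-0.02,-0.05,0.001,0,0,-1],[0.23,-0.03,-0.06,0,0.001,0,-1],[0.24,-0.02,-0.05,0.001,0,-0.001,-1],[0.23,-0.03,-0.05,0,0,0,-1],[0.23,-0.03,-0.05,0,0,0,-1],[0,0,0,0,0,0,-1]]]
```

send_rows(series=[[[0.23, -0.03, -0.05, 0, 0, 0, -1], [0.24, -0.02, -0.05, 0.001, 0, 0, -1], [0.23, -0.03, -0.06, 0, 0.001, 0, -1], [0.24, -0.02, -0.05, 0.001, 0, -0.001, -1], [0.23, -0.03, -0.05, 0, 0, 0, -1], [0.23, -0.03, -0.05, 0, 0, 0, -1], [0, 0, 0, 0, 0, 0, -1]]])

```text
time: 8.25
eef_pos: [0.5056, -0.051, 0.0637]
tcp_rot: [0.794, 0.585, -0.132, 0.098]
contact_force: [-0.7, 0.0, -7.0]
opening: 0.68
finger_force: 90.5
```

```bash
cat >st.py <<'E'
from h import *;from plant import ctrl
np.set_printoptions(precision=4,suppress=True)
s=ctrl.get_state();print(s["time"],s["contact_force"],s["wrist_torque"],packat(s["eef_pos"],s["tcp_rot"]))
E
python3 st.py
```

```text
8.25 [-0.6518  0.0155 -7.0336] [ 0.3913 -0.062   0.0178] (array([-0.0029, -0.0001,  0.0422]), array([ 0.0004,  0.3302, -0.0007]), [array([ 0.0915, -0.0001,  0.0183]), array([-0.074 , -0.0001,  0.0814])])
```

Tongue hooked: toe at x 91.5, z 18.3 mm, with no contact. I'll swing down in stages with a firmer grip.

```bash
cat >>h.py <<'E'
def swing(th,tx,tz): # tool pose with toe point at dock (tx,0,tz)
    v=Ro.from_euler("y",th).apply([.097,0,.008]);return packtool(tx-v[0],0,tz-v[2],th)
E
python3 - <<'E'
from h import *
w=[(.27,.093,.0187),(.22,.0945,.019),(.17,.096,.0193)]
p=plan(cur(),[(*swing(*a),-1,3) for a in w]+[(*swing(*w[-1]),-1,1)])
w=[(.12,.0966,.0196),(.07,.097,.0199),(.02,.097,.02),(-.01,.097,.02)]
plan(p,[(*swing(*a),-1,3) for a in w])
E
```

```text
[[[0.03,0,0.2,0,0.02,0,-1],[0.03,-0.01,0.21,0.001,0.02,0,-1],[0.03,0,0.2,0,0.02,0,-1],[0.04,0,0.17,0,0.017,0,-1],[0.03,0,0.17,0,0.016,0,-1],[0.03,0,0.18,0,0.017,0,-1],[0.04,0,0.17,0,0.017,0,-1],[0.03,0,0.18,0,0.016,0,-1],[0.04,0,0.17,0,0.017,0,-1],[0,0,0,0,0,0,-1]]]
[[[0.01,0,0.18,0,0.017,0,-1],[0,0,0.18,0,0.016,0,-1],[0,0,0.18,0,0.017,0,-1],[0,0,0.18,0,0.017,0,-1],[0.01,0,0.18,0,0.016,0,-1],[0,0,0.19,0,0.017,0,-1],[-0.01,0,0.19,0,0.017,0,-1],[-0.01,0,0.19,0,0.016,0,-1],[-0.02,0,0.19,0,0.017,0,-1],[-0.01,0,0.11,0,0.01,0,-1]]]
[[[0,0,0.12,0,0.01,0,-1],[-0.01,0,0.11,0,0.01,0,-1]]]
```

send_rows(series=[[[0.03, 0, 0.2, 0, 0.02, 0, -1], [0.03, -0.01, 0.21, 0.001, 0.02, 0, -1], [0.03, 0, 0.2, 0, 0.02, 0, -1], [0.04, 0, 0.17, 0, 0.017, 0, -1], [0.03, 0, 0.17, 0, 0.016, 0, -1], [0.03, 0, 0.18, 0, 0.017, 0, -1], [0.04, 0, 0.17, 0, 0.017, 0, -1], [0.03, 0, 0.18, 0, 0.016, 0, -1], [0.04, 0, 0.17, 0, 0.017, 0, -1], [0, 0, 0, 0, 0, 0, -1]]], force=120)

```text
time: 9.5
eef_pos: [0.5055, -0.0526, 0.0473]
tcp_rot: [0.803, 0.59, -0.068, 0.051]
contact_force: [1.8, -0.9, -5.1]
opening: 0.671
finger_force: 133.9
```

```bash
python3 st.py
```

```text
9.5 [ 1.7905 -0.9478 -5.0559] [ 0.0918 -0.3737 -0.0868] (array([-0.0012, -0.0006,  0.0281]), array([-0.0009,  0.1695, -0.0011]), [array([ 0.0958, -0.0007,  0.0196]), array([-0.0776, -0.0005,  0.0554])])
```

send_rows(series=[[[0.01, 0.05, 0.18, 0, 0.017, 0, -1], [0, 0.05, 0.18, 0, 0.016, 0, -1], [0, 0, 0.18, 0, 0.017, 0, -1], [0, 0, 0.18, 0, 0.017, 0, -1], [0.01, 0, 0.18, 0, 0.016, 0, -1], [0, 0, 0, 0, 0, 0, -1]]])

```text
time: 10.25
eef_pos: [0.5059, -0.0535, 0.0375]
tcp_rot: [0.805, 0.592, -0.034, 0.026]
contact_force: [3.7, 3.4, -6.2]
opening: 0.672
finger_force: 134.1
```

```bash
python3 st.py
```

```text
10.25 [ 3.727   3.4181 -6.2058] [ 0.5133 -0.7465 -0.0749] (array([-0.0003, -0.0012,  0.0198]), array([-0.0012,  0.0856, -0.0008]), [array([ 0.097 , -0.0013,  0.0195]), array([-0.0788, -0.0011,  0.0406])])
```

send_rows(series=[[[0, 0.06, 0.19, 0, 0.017, 0, -1], [-0.01, 0.06, 0.19, 0, 0.017, 0, -1], [-0.01, 0, 0.19, 0, 0.016, 0, -1], [-0.02, 0, 0.19, 0, 0.017, 0, -1], [-0.01, 0, 0.11, 0, 0.01, 0, -1], [0, 0, 0, 0, 0, 0, -1]]])

```text
time: 11.0
eef_pos: [0.5058, -0.0552, 0.029]
tcp_rot: [0.805, 0.593, -0.005, 0.002]
contact_force: [-1.0, 1.7, -3.8]
opening: 0.67
finger_force: 134.0
```

```bash
python3 st.py
```

```text
11.0 [-1.0221  1.65   -3.838 ] [0.331  0.1572 0.1204] (array([-0.0007, -0.0015,  0.0126]), array([0.0001, 0.0105, 0.002 ]), [array([ 0.0964, -0.0015,  0.0196]), array([-0.0805, -0.0016,  0.0274])])
```

send_rows(series=[[[0, 0, 0.12, 0, 0.01, 0, -1], [0, 0, 0.12, 0, 0.01, 0, -1], [0, 0, 0.1, 0, 0.01, 0, -1], [0, 0, 0.05, 0, 0, 0, -1], [0, 0, 0, 0, 0, 0, -1]]])

```text
time: 11.62
eef_pos: [0.5062, -0.055, 0.0284]
tcp_rot: [0.805, 0.593, 0.006, -0.007]
contact_force: [-9.8, 4.5, 17.1]
opening: 0.67
finger_force: 136.5
```

```bash
python3 st.py; python3 - <<'E'
from h import *;from plant import ctrl
c=ctrl.read_camera("side");cv2.imwrite("pics/m6.png",cv2.resize(c["img"][220:310,290:370,::-1],None,fx=6,fy=6,interpolation=cv2.INTER_CUBIC))
E
```

```text
11.625 [-9.7569  4.5445 17.0633] [-0.1156  2.214  -0.1445] (array([ 0.0001, -0.0019,  0.0125]), array([ 0.0011, -0.0188,  0.004 ]), [array([ 0.0969, -0.0018,  0.0224]), array([-0.0802, -0.002 ,  0.025 ])])
```

View pics/m6.png

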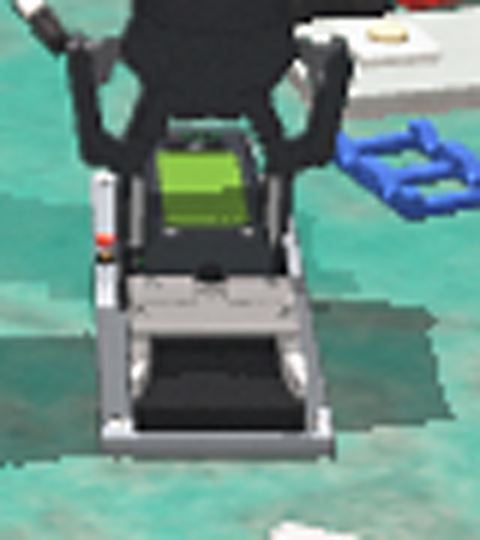

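The pack appears flat with the bolt forward at its heel, at about (210,275). Next I'll release it and lift clear.

send_rows(series=[[[0, 0, -0.1, 0, -0.01, 0, 0.6], [0, 0, 0, 0, 0, 0, 0.8], [0, 0, 0, 0, 0, 0, 0.8], [0, 0, 0, 0, 0, 0, 0.8], [0, 0, -2.5, 0, 0, 0, 0.8], [0, 0, -4, 0, 0, 0, 0.8], [0, 0, -5, 0, 0, 0, 0.8]]])

```text
time: 12.55
eef_pos: [0.5053, -0.0559, 0.1415]
tcp_rot: [0.805, 0.593, 0.003, -0.004]
contact_force: [0.3, -0.8, 0.3]
opening: 0.902
finger_force: 0.0
```

```bash
python3 - <<'E'
from h import *;from plant import ctrl
c=ctrl.read_camera("side");cv2.imwrite("pics/m7.png",cv2.resize(c["img"][220:310,290:370,::-1],None,fx=6,fy=6,interpolation=cv2.INTER_CUBIC))
np.set_printoptions(precision=3,suppress=True)
# where the pack's rear features should be, seated, in crop pixels
X=[[-70,30,51],[-70,-30,51],[-80,20,26],[-80,-20,26],[75,30,51],[-92,0,54],[-75,0,27.5],[-84,11,45]]
print([(round(float((u-290+.5)*6)),round(float((v-220+.5)*6))) for u,v in proj(c,yawpts(D,X))])
# plate approach: candidates from the fit, shifted for the camera bias
q=[.4462-.0015,-.3804,2.3248];R=Ro.from_euler("z",q[2]);f=R.apply([-.022,0,0])+[q[0],q[1],0];print("fin",f)
T=toolrot
s=cur();print(s[0],s[1].as_quat())
plan(s,[([.47,-.25,.16],T(q[2]-.4),-.1,8),([f[0],f[1],.10],T(q[2]),-.1,4)])
E
```

```text
[(147, 248), (274, 248), (168, 305), (253, 305), (135, 128), (213, 263), (210, 298), (188, 273)]
fin [ 0.46  -0.396  0.   ]
[ 0.51  -0.057  0.15 ] [0.805 0.593 0.007 0.002]
[[[-2.45,0.24,-0.15,0.002,-0.001,-0.082,-0.1],[-2.46,0.03,-0.14,0.001,0,-0.082,-0.1],[-2.45,-0.16,-0.15,0.002,-0.001,-0.082,-0.1],[-2.44,-0.37,-0.14,0.002,-0.001,-0.082,-0.1],[-2.39,-0.56,-0.14,0.002,-0.001,-0.082,-0.1],[-2.34,-0.76,-0.14,0.001,0,-0.082,-0.1],[-2.28,-0.95,-0.13,0.002,-0.001,-0.082,-0.1],[-2.18,-1.13,-0.13,0.002,-0.001,-0.081,-0.1],[-3.35,-1.51,1.5,0,0,-0.1,-0.1],[-3.17,-1.83,1.5,0,0,-0.1,-0.1]]]
[[[-2.98,-2.14,1.5,0,0,-0.1,-0.1],[-2.75,-2.43,1.5,0,0,-0.1,-0.1]]]
```

View pics/m7.png

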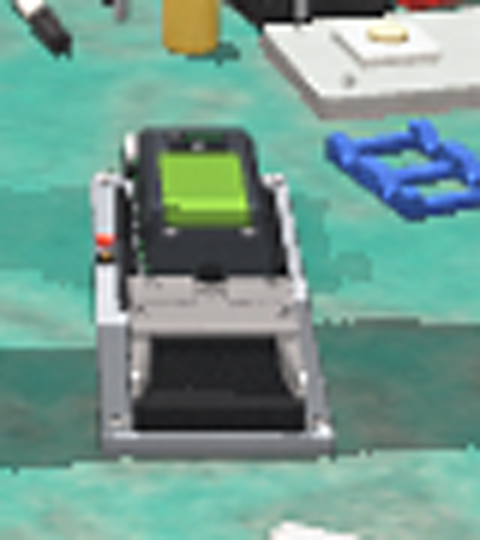

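The pack is seated flat, with the bolt knob at crop (210,268), where it was when sprung out. Next I'll refine the plate pose from the red mask in both cameras, since the arm is clear of it.

```bash
python3 - <<'E'
from h import *;from plant import ctrl
np.set_printoptions(precision=4,suppress=True)
for n,q in(("top",[.4462,-.3804,2.3248]),("side",[.4462,-.3804,2.3248])):
    c=ctrl.read_camera(n);im=c["img"];g=proj(c,[[q[0],q[1],.006]])[0];K=4;W=40
    x0,y0=int(g[0])-W,int(g[1])-W;m=cv2.resize(im[y0:y0+2*W,x0:x0+2*W],None,fx=K,fy=K,interpolation=cv2.INTER_CUBIC)
    h=m.astype(int);k=((h[:,:,0]>90)&(h[:,:,1]<h[:,:,0]*.45)&(h[:,:,2]<h[:,:,0]*.45)).astype(np.uint8)
    cs,_=cv2.findContours(k,cv2.RETR_EXTERNAL,cv2.CHAIN_APPROX_NONE);ct=max((x for x in cs if cv2.contourArea(x)>300),key=lambda x:-np.linalg.norm(x.mean((0,1))-W*K))
    hull=cv2.convexHull(ct)[:,0,:].astype(float);w=np.array([back(c,(u+.5)/K-.5+x0,(v+.5)/K-.5+y0,.006)[:2] for u,v in hull])
    (cx,cy),sz,a=cv2.minAreaRect((w*1000).astype(np.float32));print(n,cx,cy,sz,a,cv2.contourArea(ct))
    d=((h.max(2)<50)).astype(np.uint8);ys,xs=np.nonzero(d);
    near=np.hypot(xs-W*K,ys-W*K)<60;print(" fin dark",[back(c,(xs[near].mean()+.5)/K-.5+x0,(ys[near].mean()+.5)/K-.5+y0,z)[:2] for z in(.015,.03)])
E
```

```text
top 445.2056884765625 -380.4320373535156 (54.90964889526367, 79.14517211914062) 43.72450637817383 8231.5
 fin dark [array([ 0.4606, -0.3953]), array([ 0.4595, -0.389 ])]
side 439.2489929199219 -386.3092041015625 (59.79055404663086, 81.72877502441406) 44.99956512451172 3969.5
 fin dark [array([ 0.4549, -0.4   ]), array([ 0.4447, -0.4208])]
```

```bash
python3 - <<'E'
from h import *
T=toolrot;y=np.radians(133.5)
p=plan(cur(),[([.48,-.25,.15],T(y-.35),-.2,5),([.458,-.397,.09],T(y),-.2,4),([.458,-.397,.05],T(y),-.2,1)])
plan(p,[([.458,-.397,.0095],T(y),-.2,3)])
E
```

```text
[[[-3.86,0.6,-0.13,0.002,-0.001,-0.142,-0.2],[-3.9,0.05,-0.13,0.002,-0.002,-0.142,-0.2],[-3.87,-0.5,-0.13,0.002,-0.001,-0.143,-0.2],[-3.77,-1.05,-0.11,0.002,-0.001,-0.142,-0.2],[-3.57,-1.57,-0.11,0.003,-0.002,-0.142,-0.2],[-3.15,-1.97,1.5,0,0,-0.087,-0.2],[-2.97,-2.23,1.5,0,0,-0.088,-0.2],[-2.76,-2.48,1.5,0,0,-0.087,-0.2],[-2.54,-2.72,1.5,-0.001,0,-0.088,-0.2],[0,0,4,0,0,0,-0.2]]]
[[[0,0,1.35,0,0,0,-0.2],[0,0,1.35,0,0,0,-0.2],[0,0,1.35,0,0,0,-0.2]]]
```

send_rows(series=[[[-3.86, 0.6, -0.13, 0.002, -0.001, -0.142, -0.2], [-3.9, 0.05, -0.13, 0.002, -0.002, -0.142, -0.2], [-3.87, -0.5, -0.13, 0.002, -0.001, -0.143, -0.2], [-3.77, -1.05, -0.11, 0.002, -0.001, -0.142, -0.2], [-3.57, -1.57, -0.11, 0.003, -0.002, -0.142, -0.2], [-3.15, -1.97, 1.5, 0, 0, -0.087, -0.2], [-2.97, -2.23, 1.5, 0, 0, -0.088, -0.2], [-2.76, -2.48, 1.5, 0, 0, -0.087, -0.2], [-2.54, -2.72, 1.5, -0.001, 0, -0.088, -0.2], [0, 0, 0, 0, 0, 0, -0.2]]], force=40)

```text
time: 13.95
eef_pos: [0.4532, -0.3967, 0.0826]
tcp_rot: [0.396, 0.918, 0.001, -0.006]
contact_force: [0.2, -0.1, -1.1]
opening: 0.403
finger_force: 0.0
```

```bash
python3 - <<'E'
from h import *
T=toolrot;y=np.radians(133.5);s=cur();print(s[0])
p=plan(s,[([.458,-.397,.05],T(y),-.2,2),([.458,-.397,.0095],T(y),-.2,3),([.458,-.397,.0095],T(y),-.2,1)])
E
```

```text
[ 0.45322682 -0.39674716  0.08260739]
[[[-0.19,0.17,1.63,-0.001,-0.006,-0.002,-0.2],[-0.18,0.17,1.63,-0.002,-0.006,-0.001,-0.2],[0,0,1.35,0,0,0,-0.2],[0,0,1.35,0,0,0,-0.2],[0,0,1.35,0,0,0,-0.2],[0,0,0,0,0,0,-0.2]]]
```

send_rows(series=[[[0, 0, 0, 0, 0, 0, -0.2], [0, 0, 0, 0, 0, 0, -0.2]]])

```text
time: 14.2
eef_pos: [0.4555, -0.395, 0.086]
tcp_rot: [0.394, 0.919, -0.0, -0.004]
contact_force: [0.2, 0.7, 0.1]
opening: 0.398
finger_force: 0.0
```

```bash
python3 - <<'E'
from h import *
T=toolrot;y=np.radians(133.5);s=cur();print(s[0])
p=plan(s,[([.458,-.397,.05],T(y),-.2,2),([.458,-.397,.0095],T(y),-.2,3),([.458,-.397,.0095],T(y),-.2,1)])
E
```

```text
[ 0.45548821 -0.39502828  0.08604396]
[[[-0.17,0.03,1.8,-0.002,-0.003,0,-0.2],[-0.17,0.02,1.8,-0.001,-0.004,0.001,-0.2],[0,0,1.35,0,0,0,-0.2],[0,0,1.35,0,0,0,-0.2],[0.01,0,1.35,0,0,0,-0.2],[0,0,0,0,0,0,-0.2]]]
```

send_rows(series=[[[-0.1, 0, 1.8, -0.001, -0.002, 0, -0.2], [-0.1, 0, 1.8, -0.001, -0.002, 0, -0.2], [0, 0, 1.35, 0, 0, 0, -0.2], [0, 0, 1.2, 0, 0, 0, -0.2], [0, 0, 0.9, 0, 0, 0, -0.2], [0, 0, 0, 0, 0, 0, -0.2], [0, 0, 0, 0, 0, 0, -0.2]]])

```text
time: 15.08
eef_pos: [0.4567, -0.3978, 0.0161]
tcp_rot: [0.395, 0.919, -0.0, -0.001]
contact_force: [0.4, -0.4, 0.1]
opening: 0.401
finger_force: 0.0
```

```bash
python3 - <<'E'
from h import *
T=toolrot;y=np.radians(133.5);s=cur();print(s[0])
p=plan(s,[([.458,-.397,.0098],T(y),-.2,2)])
from plant import ctrl
i=[]
for n,K in(("top",6),("side",4)):
    c=ctrl.read_camera(n);g=proj(c,[[.45,-.39,.01]])[0].astype(int);w,h=400//K//2,300//K//2
    i.append(cv2.resize(c["img"][g[1]-h:g[1]+h,g[0]-w:g[0]+w,::-1],(400,300),interpolation=cv2.INTER_CUBIC))
cv2.imwrite("pics/m8.png",np.hstack(i))
E
```

```text
[ 0.45665108 -0.39783497  0.01611879]
[[[-0.02,0.08,0.32,-0.001,-0.001,0,-0.2],[-0.01,0.08,0.31,0,0,0,-0.2]]]
```

View pics/m8.png

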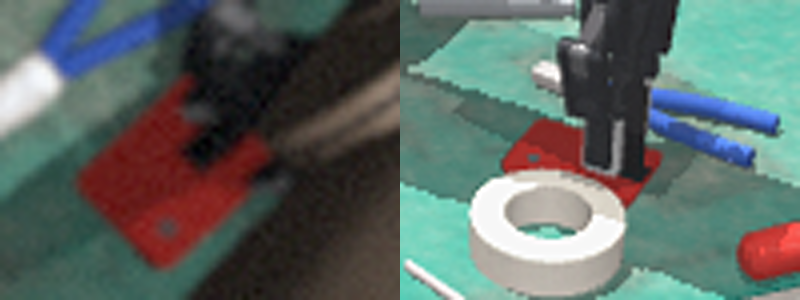

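The fingers straddle the fin, with one pad on each side (left panel, around (200,150)). I'll lower the last few millimetres and close.

send_rows(series=[[[0, 0.05, 0.3, 0, 0, 0, -0.2], [0, 0.05, 0.25, 0, 0, 0, -0.2], [0, 0, 0, 0, 0, 0, -1], [0, 0, 0, 0, 0, 0, -1], [0, 0, 0, 0, 0, 0, -1], [0, 0, 0, 0, 0, 0, -1]]], force=50)

```text
time: 15.92
eef_pos: [0.4571, -0.3967, 0.0101]
tcp_rot: [0.395, 0.919, -0.0, -0.001]
contact_force: [-1.1, 0.2, -0.1]
opening: 0.101
finger_force: 51.2
```

send_rows(series=[[[0, 0, -1.5, 0, 0, 0, -1], [0, 0, -3, 0, 0, 0, -1], [0, 0, -4, 0, 0, 0, -1], [0, 0, -2, 0, 0, 0, -1], [0, 0, 0, 0, 0, 0, -1], [0, 0, 0, 0, 0, 0, -1]]])

```text
time: 16.68
eef_pos: [0.4566, -0.396, 0.1135]
tcp_rot: [0.395, 0.919, 0.001, -0.003]
contact_force: [0.8, 0.4, -1.8]
opening: 0.105
finger_force: 51.0
```

```bash
cat >>h.py <<'E'
D=[.5113,-.0365,1.2689];G2=np.array([-.021,0,.0101])
def pl(px,pz,py=0): return packtool(px,py,pz,0,G2)
E
cat >sp.py <<'E'
from h import *;from plant import ctrl
np.set_printoptions(precision=4,suppress=True)
s=ctrl.get_state();Rz=Ro.from_euler("z",D[2]);P,e,_=packat(s["eef_pos"],s["tcp_rot"],G2);print(round(s["time"],2),"F dock",Rz.inv().apply(s["contact_force"]),"T",Rz.inv().apply(s["wrist_torque"]),"plate",P,e)
E
python3 - <<'E'
from h import *
p=plan(cur(),[(*pl(-.2,.08),-1,8),(*pl(-.2,.055),-1,2)])
E
```

```text
[[[1.44,1.18,0.3,0,-0.001,0.133,-1],[1.58,0.98,0.3,-0.001,0,0.132,-1],[1.7,0.75,0.3,0,-0.001,0.133,-1],[1.78,0.53,0.29,-0.001,0,0.133,-1],[1.84,0.29,0.3,0,-0.001,0.132,-1],[1.86,0.04,0.3,-0.001,0,0.133,-1],[1.85,-0.2,0.29,0,-0.001,0.132,-1],[1.81,-0.45,0.29,0,0,0.133,-1],[0,0,1.25,0,0,0,-1],[0,0,1.25,0,0,0,-1]]]
```

send_rows(series=[[[1.44, 1.18, 0.3, 0, -0.001, 0.133, -1], [1.58, 0.98, 0.3, -0.001, 0, 0.132, -1], [1.7, 0.75, 0.3, 0, -0.001, 0.133, -1], [1.78, 0.53, 0.29, -0.001, 0, 0.133, -1], [1.84, 0.29, 0.3, 0, -0.001, 0.132, -1], [1.86, 0.04, 0.3, -0.001, 0, 0.133, -1], [1.85, -0.2, 0.29, 0, -0.001, 0.132, -1], [1.81, -0.45, 0.29, 0, 0, 0.133, -1], [0, 0, 1.25, 0, 0, 0, -1], [0, 0, 1.25, 0, 0, 0, -1]]])

```text
time: 17.92
eef_pos: [0.4459, -0.2484, 0.0646]
tcp_rot: [0.805, 0.594, -0.0, 0.0]
contact_force: [0.4, 0.3, -0.6]
opening: 0.105
finger_force: 51.1
```

send_rows(series=[[[0, 0, 0, 0, 0, 0, -1], [0, 0, 0, 0, 0, 0, -1], [0, 0, 0, 0, 0, 0, -1], [0, 0, 0, 0, 0, 0, -1], [0, 0, 0, 0, 0, 0, -1], [0, 0, 0, 0, 0, 0, -1], [0, 0, 0, 0, 0, 0, -1], [0, 0, 0, 0, 0, 0, -1]]])

```text
time: 18.92
eef_pos: [0.4465, -0.2484, 0.0664]
tcp_rot: [0.805, 0.593, -0.0, 0.001]
contact_force: [0.1, 0.0, -1.2]
opening: 0.101
finger_force: 51.1
```

```bash
python3 sp.py; python3 - <<'E'
from h import *
p=plan(cur(),[(*pl(-.2,.035),-1,3),(*pl(-.2,.0285),-1,3),(*pl(-.2,.0285),-1,2)])
# offset check: plate red mask vs dock from the side camera, lateral only
from plant import ctrl
c=ctrl.read_camera("side");s=cur();R=s[1]*Ro.from_euler("x",np.pi);O=s[0]-R.apply(G2)
print("plate corners model",proj(c,O+R.apply(np.array([[-40,28,0],[-40,-28,0],[40,28,6],[40,-28,6]])/1000.)).round(1).tolist())
im=c["img"].astype(int);k=(im[:,:,0]>80)&(im[:,:,1]<im[:,:,0]*.45)&(im[:,:,2]<im[:,:,0]*.45)
k[:240]=0;k[330:]=0;k[:,:280]=0;k[:,390:]=0;ys,xs=np.nonzero(k)
for y in range(ys.min(),ys.max()+1):print(y,xs[ys==y].min(),xs[ys==y].max(),end="; ")
E
```

```text
18.93 F dock [ 0.0304 -0.0505 -1.1812] T [-0.0073  0.0304 -0.0121] plate [-0.2007 -0.0011  0.0563] [ 0.0002  0.0014 -0.0019]
[[[0.02,-0.04,0.71,0.001,0,0,-1],[0.02,-0.04,0.71,0,0.001,0,-1],[0.03,-0.03,0.71,0.001,0,0,-1],[0,0,0.22,0,0,0,-1],[0,0,0.21,0,0,0,-1],[0,0,0.22,0,0,0,-1],[0,0,0,0,0,0,-1],[0,0,0,0,0,0,-1]]]
plate corners model [[318.5, 288.2], [340.9, 288.1], [317.0, 271.7], [338.2, 271.7]]
260 306 308; Traceback (most recent call last):
  File "<stdin>", line 9, in <module>
    return umr_minimum(a, axis, None, out, keepdims, initial, where)
ValueError: zero-size array to reduction operation minimum which has no identity
```

```bash
python3 - <<'E'
from h import *
from plant import ctrl
c=ctrl.read_camera("side");s=cur()
im=c["img"].astype(int);k=(im[:,:,0]>60)&(im[:,:,1]<im[:,:,0]*.5)&(im[:,:,2]<im[:,:,0]*.5)
for y in range(266,296,2):
    x=np.nonzero(k[y,312:350])[0]+312
    if len(x):print(y,x.min(),x.max(),im[y,x.min()-2:x.min()+2,0],im[y,x.max()-1:x.max()+3,0])
print("bridge mid",proj(c,yawpts(D,[[-133,38,42],[-133,-38,42],[85,33,33.5],[85,-33,33.5]])).round(2).tolist())
E
```

```text
274 317 337 [250 245 226 237] [130 227 250 246]
276 317 338 [ 45  45 229 228] [228 187 176 221]
278 317 338 [ 64  13 213 232] [233 231 246 164]
280 317 338 [ 51  36 125 127] [126 119 232 193]
282 317 338 [ 43  41  92 131] [128 124 161 230]
284 318 339 [ 47  64 166 166] [127 126 140 104]
286 318 339 [ 46  60 151 167] [128 128 127 108]
288 318 339 [ 35  29 139 156] [154 169  81 105]
bridge mid [[312.3, 273.82], [340.35, 273.82], [311.27, 244.72], [332.38, 244.78]]
```

send_rows(series=[[[0.02, -0.02, 0.71, 0, 0, 0, -1], [0.02, -0.02, 0.71, 0, 0, 0, -1], [0.03, -0.02, 0.71, 0, 0, 0, -1], [0, 0, 0.22, 0, 0, 0, -1], [0, 0, 0.21, 0, 0, 0, -1], [0, 0, 0.2, 0, 0, 0, -1], [0, 0, 0, 0, 0, 0, -1], [0, 0, 0, 0, 0, 0, -1]]])

```text
time: 20.02
eef_pos: [0.4462, -0.2478, 0.039]
tcp_rot: [0.805, 0.593, 0.0, 0.001]
contact_force: [-0.2, 0.1, -0.8]
opening: 0.1
finger_force: 51.1
```

```bash
python3 sp.py
```

```text
20.02 F dock [ 0.0472  0.1888 -0.7716] T [-0.0342 -0.0502  0.0026] plate [-0.2001 -0.0007  0.0289] [ 0.0001  0.0015 -0.0023]
```

send_rows(series=[[[0.3, 0, 0.01, 0, 0, 0, -1], [0.4, 0, 0.01, 0, 0, 0, -1], [0.4, 0, 0.01, 0, 0, 0, -1], [0.4, 0, 0, 0, 0, 0, -1], [0.4, 0, 0, 0, 0, 0, -1], [0, 0, 0, 0, 0, 0, -1]]])

```text
time: 20.78
eef_pos: [0.4518, -0.2292, 0.0384]
tcp_rot: [0.805, 0.593, -0.0, 0.001]
contact_force: [-0.3, 0.4, -1.4]
opening: 0.106
finger_force: 51.1
```

```bash
python3 sp.py
```

```text
20.77 F dock [ 0.2416  0.4031 -1.3823] T [ 0.018   0.0457 -0.0118] plate [-0.1807 -0.0005  0.0283] [ 0.0006  0.0013 -0.0018]
```

send_rows(series=[[[0.4, 0, 0, 0, 0, 0, -1], [0.4, 0, 0, 0, 0, 0, -1], [0.4, 0, 0, 0, 0, 0, -1], [0.4, 0, 0, 0, 0, 0, -1], [0.4, 0, 0, 0, 0, 0, -1], [0.4, 0, 0, 0, 0, 0, -1], [0.4, 0, 0, 0, 0, 0, -1], [0.2, 0, 0, 0, 0, 0, -1], [0, 0, 0, 0, 0, 0, -1]]])

```text
time: 21.9
eef_pos: [0.4607, -0.2007, 0.0384]
tcp_rot: [0.805, 0.593, -0.0, 0.001]
contact_force: [0.7, -0.3, -1.4]
opening: 0.1
finger_force: 51.1
```

```bash
python3 sp.py
```

```text
21.9 F dock [-0.0252 -0.764  -1.4216] T [-0.0146  0.0253 -0.0051] plate [-0.1509 -0.0006  0.0283] [ 0.0004  0.0014 -0.0019]
```

Sliding freely. Now forward to the stop, watching the force.

send_rows(series=[[[0.2, 0, 0, 0, 0, 0, -1], [0.15, 0, 0, 0, 0, 0, -1], [0.15, 0, 0.03, 0, 0, 0, -1], [0.1, 0, 0.03, 0, 0, 0, -1], [0.1, 0, 0.03, 0, 0, 0, -1], [0.1, 0, 0, 0, 0, 0, -1], [0, 0, 0, 0, 0, 0, -1]]])

```text
time: 22.78
eef_pos: [0.4629, -0.1936, 0.0376]
tcp_rot: [0.805, 0.593, -0.0, 0.001]
contact_force: [-1.6, -2.1, -1.1]
opening: 0.1
finger_force: 51.1
```

```bash
python3 sp.py
```

```text
22.77 F dock [-2.5007  0.8488 -1.1028] T [ 0.153   0.4545 -0.0284] plate [-0.1434 -0.0005  0.0274] [ 0.0005  0.0022 -0.0018]
```

send_rows(series=[[[0.1, 0, 0.02, 0, 0, 0, -1], [0.1, 0, 0.02, 0, 0, 0, -1], [0.1, 0, 0, 0, 0, 0, -1], [0, 0, 0, 0, 0, 0, -1]]])

```text
time: 23.28
eef_pos: [0.4632, -0.1934, 0.0379]
tcp_rot: [0.805, 0.594, -0.003, 0.003]
contact_force: [-7.6, -9.4, 1.2]
opening: 0.102
finger_force: 51.4
```

```bash
python3 sp.py
```

```text
23.27 F dock [-11.2291   4.4882   1.235 ] T [ 0.6228  2.0294 -0.0305] plate [-0.1432 -0.0007  0.0276] [ 0.0028  0.008  -0.0016]
```

The force rises with no motion, so the plate is at the stop. Release and retreat.

send_rows(series=[[[-0.25, 0, -0.03, 0, 0, 0, -1], [0, 0, 0, 0, 0, 0, -0.4], [0, 0, 0, 0, 0, 0, -0.4], [0, 0, 0, 0, 0, 0, -0.4], [0, 0, -1.5, 0, 0, 0, -0.4], [0, 0, -3, 0, 0, 0, -0.4], [0, 0, -5, 0, 0, 0, -0.4], [-5, 0, -3, 0, 0, 0, -0.4], [-6, 0, -2, 0, 0, 0, -0.4], [-6, 0, 0, 0, 0, 0, -0.4]]])

```text
time: 24.52
eef_pos: [0.4135, -0.3566, 0.1868]
tcp_rot: [0.805, 0.593, 0.0, 0.005]
contact_force: [1.1, -1.0, -0.3]
opening: 0.301
finger_force: 0.0
```

send_rows(series=[[[-6, 0, 0, 0, 0, 0, -0.4], [-6, 0, 0, 0, 0, 0, -0.4], [-4, 0, 0, 0, 0, 0, -0.4], [0, 0, 0, 0, 0, 0, -0.4], [0, 0, 0, 0, 0, 0, -0.4]]])

```text
time: 25.15
eef_pos: [0.3653, -0.5063, 0.1831]
tcp_rot: [0.805, 0.593, 0.0, 0.001]
contact_force: [1.3, 0.2, 0.0]
opening: 0.3
finger_force: 0.0
```

```bash
python3 - <<'E'
from h import *;from plant import ctrl
np.set_printoptions(precision=4,suppress=True)
c=ctrl.read_camera("top");print(ctrl.get_state()["contact_force"]);im=c["img"].astype(int)
K=6;x0,y0=340,225;m=cv2.resize(c["img"][y0:y0+60,x0:x0+90],None,fx=K,fy=K,interpolation=cv2.INTER_CUBIC).astype(int)
k=((m[:,:,0]>80)&(m[:,:,1]<m[:,:,0]*.5)&(m[:,:,2]<m[:,:,0]*.5)).astype(np.uint8)
ct=max(cv2.findContours(k,0,1)[0],key=cv2.contourArea)
Dt=[.5137,-.0368,1.2689]
w=np.array([back(c,(u+.5)/K-.5+x0,(v+.5)/K-.5+y0,.033) for u,v in cv2.convexHull(ct)[:,0]])-[Dt[0],Dt[1],0]
w=Ro.from_euler("z",Dt[2]).inv().apply(w);print("red in dock frame",w.min(0),w.max(0), "expect x -.1845..-.133 y +-.028")
h=c["img"].astype(int);g=(h[:,:,1]>140)&(h[:,:,0]<170)&(h[:,:,2]<110);g[:215]=0;g[285:]=0;g[:,:290]=0;g[:,430:]=0
ys,xs=np.nonzero(g);f=np.array([back(c,u,v,.056) for u,v in zip(xs,ys)])-[Dt[0],Dt[1],0];f=Ro.from_euler("z",Dt[2]).inv().apply(f);print("film",f.min(0),f.max(0),f.mean(0))
E
```

```text
[ 0.6626 -0.1893  0.2899]
red in dock frame [-0.183  -0.0299  0.033 ] [-0.136  0.03   0.033] expect x -.1845..-.133 y +-.028
film [-0.051  -0.0216  0.056 ] [0.0531 0.02   0.056 ] [-0.0075 -0.0006  0.056 ]
```

```bash
python3 -c "
from plant import ctrl
print(ctrl.sign_off())"
```

```text
the job is handed in; nothing more can be done
None
```

I handed the job in at about 25 s: the pack lies flat in the dock with its tongue under the lip, the lock plate is against its stop, and everything is released. The bolt's position was inferred from the seated heel and the plate going fully home, not measured, and sign-off gave no verdict.

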